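# Pull the snap-in stopper of a sample vial

## Robot

A 6-joint arm with a two-finger parallel gripper is mounted at the origin on a cart in front of the work surface, level with it; the furniture and walls round the work are solid. World frame = base frame: x ahead of the robot, y to its left, z up, the work surface at z = 0. Lengths are in m, angles in rad, forces in N, time in s.
With the tool pointing down it reaches from about 0.275 to 0.85 m from the base axis. Payload 19 kg.
Tool frame: the origin (TCP) lies on the front face of the gripper's body, between the roots of the fingers; the fingertips stand 73 mm ahead of it and the grasp point (between the pads) lies 54 mm ahead of it; z points along the fingers, y is the line along which they close (so a half turn about z gives the same grasp; the last joint's range is limited). The gripper opens to 85 mm and grips with 20 to 120 N. Pads are 22 mm wide; open, the fingers measure 114 mm over their backs; the gripper's body (76 mm by 85 mm) begins 54 mm behind the grasp point. The pads swing forward as they close: fully open they stand 13 mm farther back than shut.
Start: joints at [-1.24, 0.15, 1.437, -0, 1.554, -0.134], TCP at [0.258, -0.514, 0.304] pointing down, gripper open.
Joint ranges: [-2.8, 2.8], [-0.68, 2.1], [0.12, 2.68], [-1.39, 4.53], [0.16, 2.79], [-2.81, 2.81]. Speed limits (rad/s): [1.89, 1.89, 2.22, 3.01, 3.01, 3.01].

## Interface

Orientations are given as a unit quaternion [x, y, z, w].
In Python, from rig import r, viewer gives the robot as it stands. The module is installed in compiled form; this text tells all that it offers.
- The arm moves only by the tool drive_tool, never from a script. Its arguments are lists of equal length, an entry for each row: "offset": the shift along the tool's x, y, z in mm, a list of three; "turn": the turn, a rotation vector about the tool's x, y, z in units of 10 degrees (1.0 is 10 degrees), a list of three; "jaw": the opening, from -1 (shut) to 1 (fully open). A call has 1 to 10 rows; each row is the pose to reach, as a shift and turn from the pose commanded when the call began, along the tool's axes at that moment; what a row does not reach only later rows make up. A row lasts 1/8 s, in which the tool goes at most 62.5 mm and 10.7 degrees, less where a joint would pass 70% of its speed; a pose out of reach is approached as far as the arm can. A call with a gripper value outside its range is refused whole. The fingers move at their own pace and stop on an object; "newtons" is the grip in N (left out, the last holds). Time passes only in rows, so rows that repeat a pose let the fingers close. It gives the time, the measured TCP pose, the force, the opening and the grip force at its end, in the units of the state.
- r.get_state(): the state, without advancing time (a new reading comes with each control period).
- viewer.get_image(name): name is "side" or "top" or "wrist"; returns a dict with "pixels" (480x640x3 uint8, red, green, blue), "depth" (480x640 float32, m along the optical axis (not along the pixel's ray), 0 where there is no reading), "mtx" (3x3 intrinsics, pixels), "world_to_cam" (4x4, takes a point from world to camera coordinates). Camera axes: x right, y down, z forward; pixel columns grow to the right and rows downward; lengths in m; the calibration is good to about 2 mm. A picture is of the moment at which its call begins.
- r.job_done(): hands the job in; it is judged then, once.
The state is a dict: "clock": time; "joint_positions": joint angles; "qd": joint speeds; "joint_torque": joint torques, N m; "tool_pos": TCP position; "tool_rot": TCP orientation; "force": force on the tool from outside, world axes, zero at the start; "wrist_torque": the same for the moment, N m; "grip_width": opening from 0.0 (shut) to 1.0 (fully open); "gripper_force": force on a finger pad.
Only numpy, scipy, OpenCV 4.12 (cv2) and the standard library are available. Lean on these libraries where they do the work, as an engineer would, in place of code of your own. Each camera call takes 0.05 s, during which the arm holds its last target. There are 200 camera calls.

## Task

Open the stoppered vial in the aluminium dry block with the stopper puller: slide its fork all the way in under the stopper's flange until you feel the slot's end meet the glass neck (gently, glass chips), then pull straight up until the stopper pops out. Drop the stopper in the steel discard pan, stand the puller upright on the worktop again and let go. Keep the fingers off the vials and leave the other vials and things alone.

Things in the scene. Friction and masses are not known exactly. Their poses are not given: they have to be found in the camera images.
- puller: Stopper puller, 77 mm tall, 0.16 kg, standing on its steel fork plate: 4 mm thick, 57 mm wide (y), x = -22 to +27 mm, with a 34 mm wide slot along x, open at the flared +x end. Two legs (y = +-25 to 28.5, x = -13 to 13 mm) carry a cross plate (z = 27 to 31 mm) and the grip. Origin: middle of the fork's underside; x = the way the slot opens (drive it that way), z up.
- puller_grip (a point): Middle of the puller's black square grip, 18 x 18 mm, z = 31 to 76 mm above the fork's underside; hold it by either pair of faces. This point is 54 mm above the puller's origin, same axes.
- puller_stop (a point): Closed end of the slot, which meets the vial's neck when the fork is fully home: 15 mm behind (-x of) the puller's origin, 2 mm above the fork's underside.
- stopper: White plastic push-in stopper, 0.02 kg: round flange 44 mm across and 4 mm thick, ribbed button 23 x 7 mm on top, plug 21 mm across reaching 20 mm below the flange. A snap bead in the vial holds it against a straight upward pull of 5 to 20 N; past the first 5 mm it is loose. Origin: middle of the flange's underside, z up.
- vial: The stoppered glass vial, fixed in any of the block's three wells. Its neck stands 7 mm above the block's deck: the 4 mm fork enters this gap between deck and flange. The neck is hidden by the flange, and its front lies 12.5 to 17.5 mm from the axis, differently in each vial: feel for it. It chips above 8 N. Origin: middle of the mouth, on which the flange lies; z up.
- open_vial: An opened vial without a cap, neck 25 mm across; origin: middle of its mouth.
- screw_vial: A vial with a black ribbed screw cap, 33 mm across, 11 mm high above the mouth; origin: middle of its mouth.
- dry_block: Aluminium dry block, 96 (x) x 196 (y) x 55 mm, fixed. Three wells 64 mm apart in a row along its y at x = +16 mm: flat deck 64 mm deep in front of the row (-x, the robot's side), 32 mm behind it. Origin: centre of its underside; the deck is at z = 55 mm.
- discard_pan: Open square steel pan, 110 x 110 mm outside, 50 mm high, walls 3.5 mm, 0.45 kg, loose. Origin: centre of its underside. A stopper riding on the fork hangs its plug 16 mm below the fork's underside: with the plug inside the wall, draw the fork back just over the rim and the wall strips it off.
- forceps: Steel forceps lying left of the block, 126 mm long (y); bystander.
- blood_tube: Capped blood tube lying behind the block, 83 mm long (y); bystander.
- tape_roll: Roll of tan tape lying flat, 96 mm across, 48 mm high, left of the puller; bystander.
- specimen_cup: Specimen cup with a yellow lid, 57 mm across, 61 mm high, between the block and the puller; bystander.

How it is judged:
On the way, in this order (a step that is already met when the one before it is completed fails the run):
1. the puller's fork is fully home under the flange of the stopper, which is still seated: the slot's end touches the glass neck (x of stopper in the frame of puller between -0.005 and 0.005 m and y of stopper in the frame of puller between -0.005 and 0.005 m and z of stopper in the frame of puller between 0.003 and 0.0085 m and distance between stopper and vial below 0.003 m and contact force between puller and vial above 0.5 N), for 0.05 s.
2. the stopper, out of the vial, rides on the puller's fork at least 30 mm above the vial's mouth (x of stopper in the frame of puller between -0.007 and 0.012 m and y of stopper in the frame of puller between -0.006 and 0.006 m and z of stopper in the frame of puller between 0.002 and 0.012 m and z of stopper in the frame of vial above 0.03 m), for 0.2 s.
At the end, for the whole second after the job is handed in: the stopper lies at rest inside the discard pan (within 50 mm of its middle along each side, its flange below the rim), and the puller stands upright (within 0.1 rad) on the worktop, not in the pan, released and at rest (x of stopper in the frame of discard_pan between -0.05 and 0.05 m and y of stopper in the frame of discard_pan between -0.05 and 0.05 m and z of stopper in the frame of discard_pan below 0.045 m and linear speed of each of stopper, puller below 0.02 m/s and angle between puller's own z axis and vertical below 0.1 rad and height (world z) of puller between -0.004 and 0.004 m and horizontal distance between puller and discard_pan above 0.075 m); the robot touches nothing.
It fails at once if the puller presses on the glass of the vial with more than 8 N (contact force between puller and vial above 8 N).
It fails at once if the stopper is cocked more than 0.25 rad while it is over the vial, instead of pulled straight up (angle between stopper's own z axis and vertical above 0.25 rad and distance between stopper and vial below 0.03 m).
It fails at once if the fingers touch a vial, or the puller hits another vial with more than 5 N (contact force between the fingers and vial above 1 N or contact force between the fingers and open_vial above 1 N or contact force between the fingers and screw_vial above 1 N or contact force between puller and open_vial above 5 N or contact force between puller and screw_vial above 5 N).
It fails at once if a bystander (forceps, blood tube, tape roll, specimen cup) is moved more than 25 mm (distance of any of forceps, blood_tube, tape_roll, specimen_cup from where it was at the start of the episode above 0.025 m).
It also fails if it takes over 72 s, if anything falls off the work surface, if the arm or the gripper's body presses on something with over 40 N, if the wrist force passes 120 N, or if a joint passes its speed limit or range.

## Working session

There is one attempt and no reset: what is moved stays moved. The work goes in short steps, Python scripts to look and compute and a tool call to move; the robot and the scene stay as the last step left them, time stands still between calls to the robot, and variables do not carry over. Pictures are saved under pics/ and viewed, at most 10 in all, crops included, and the job is handed in when it is done.

Besides the shell and the picture viewer there is one more tool, called after "Call:" by a JSON object that holds its "name" and its "arguments", one argument or row to a line. drive_tool: Moves the arm, as the interface text tells. Its arguments: {"type":"object","properties":{"offset":{"type":"array"},"turn":{"type":"array"},"jaw":{"type":"array"},"newtons":{"type":"number"}},"required":["offset","turn","jaw"]}

```bash
mkdir -p pics
cat > h.py <<'E'
import numpy as np, cv2
from rig import r, viewer
def grab(n):
    d=viewer.get_image(n); np.savez(f'/tmp/{n}.npz',**d); return d
def cloud(d):
    K=np.array(d['mtx']);Z=d['depth'];v,u=np.mgrid[:480,:640]
    P=np.stack([(u-K[0,2])*Z/K[0,0],(v-K[1,2])*Z/K[1,1],Z],-1)
    T=np.linalg.inv(np.array(d['world_to_cam']))
    W=P@T[:3,:3].T+T[:3,3]; W[Z==0]=np.nan
    return W
def save(n,px): cv2.imwrite(f'pics/{n}.png',px[...,::-1])
E
python3 - <<'E'
from h import *
for n in ('top','side'):
    d=grab(n); save(n+'0',d['pixels']); print(n,np.linalg.inv(d['world_to_cam'])[:3].round(3).tolist())
print(r.get_state())
E
```

```text
top [[-0.028, -0.998, 0.054, 0.45], [-1.0, 0.028, -0.006, -0.001], [0.004, -0.054, -0.999, 1.271]]
side [[-0.832, -0.364, 0.419, -0.186], [-0.555, 0.562, -0.613, 1.014], [-0.012, -0.743, -0.67, 1.211]]
{'clock': 0.1, 'joint_positions': array([-1.23997421e+00,  1.50949132e-01,  1.43791412e+00, -1.05324167e-05,
        1.55380721e+00, -1.34001931e-01]), 'qd': array([-0.00131709, -0.00267611,  0.0001237 , -0.0005181 ,  0.00030611,
       -0.00010866]), 'joint_torque': array([ 4.48185121e-03, -7.14383197e+01, -5.71796572e+01, -3.50331220e-04,
        7.08475258e-03,  3.43960960e-05]), 'tool_pos': array([ 0.25768932, -0.51388019,  0.30335462]), 'tool_rot': array([ 9.73113514e-01,  2.30325419e-01, -5.81880724e-05, -5.35780438e-04]), 'force': array([-1.35824237, -0.7610372 , -0.38736079]), 'wrist_torque': array([-0.04362879, -0.00905365, -0.00464995]), 'gripper_force': 0.0, 'grip_width': 0.9965546195946124}
```

View pics/top0.png

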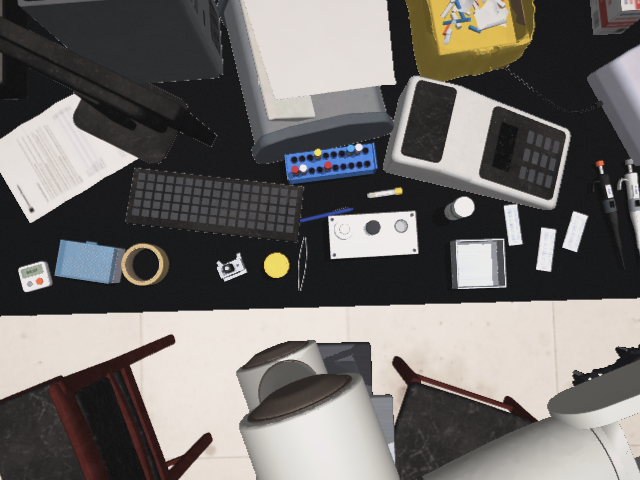

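View pics/side0.png

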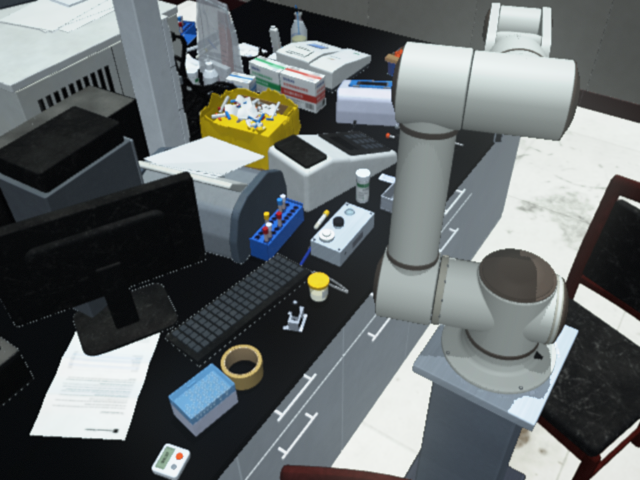

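Top view: puller at about (231,266), yellow cup (276,265), block (330–417, 212–258) with the white stopper at (343,229), black screw cap (373,227), open vial (401,227), and the pan at (478,263). Next I measure from depth.

Run:
```python
from h import *
d=dict(np.load('/tmp/top.npz')); W=cloud(d)
def reg(n,u0,u1,v0,v1,z0,z1):
    w=W[v0:v1,u0:u1].reshape(-1,3); w=w[(w[:,2]>z0)&(w[:,2]<z1)]
    rc=cv2.minAreaRect((w[:,:2]*1000).astype(np.float32))
    print(n,len(w),w.mean(0).round(4),'rect c',np.round(rc[0],1),np.round(rc[1],1),round(rc[2],1),'z',np.percentile(w[:,2],[2,50,98]).round(4))
reg('deck',320,425,205,265,.045,.060)
reg('stopflange',325,358,212,245,.062,.069)
reg('stopbtn',325,358,212,245,.069,.09)
reg('cap',358,388,212,245,.066,.09)
reg('open',388,415,212,245,.059,.08)
reg('pan rim',440,520,230,300,.044,.06)
reg('pan',440,520,230,300,.02,.06)
reg('grip',210,255,245,290,.06,.09)
reg('cross',210,255,245,290,.02,.04)
reg('fork',210,255,245,290,.002,.012)
reg('cup',258,295,248,285,.03,.09)
reg('tape',115,175,235,290,.03,.07)
reg('forceps',295,312,230,295,.003,.03)
a=np.vstack([d['pixels'][245:290,205:255]]); 
A=cv2.resize(a,(400,360),interpolation=cv2.INTER_CUBIC); b=cv2.resize(d['pixels'][205:265,322:422],(400,240),interpolation=cv2.INTER_CUBIC)
save('crop',np.vstack([A,b]))
```

```text
deck 3153 [ 0.5204 -0.1275  0.0551] rect c [ 523.1 -122.2] [ 96.2 196. ] 1.9 z [0.0501 0.0552 0.0594]
stopflange 172 [ 0.5364 -0.0574  0.0661] rect c [540.5 -51.5] [65.6 42. ] 58.0 z [0.0625 0.0662 0.0689]
stopbtn 114 [ 0.5374 -0.0576  0.0724] rect c [538.7 -59.2] [40.8 35.3] 33.3 z [0.0693 0.0721 0.0775]
cap 162 [ 0.5392 -0.1213  0.0734] rect c [ 539.4 -121.7] [30.5 30.4] 35.2 z [0.0679 0.0733 0.079 ]
open 73 [ 0.5381 -0.1866  0.0608] rect c [ 537.7 -186. ] [68.2 59. ] 1.7 z [0.0591 0.0602 0.0647]
pan rim 377 [ 0.4509 -0.3638  0.0497] rect c [ 451.6 -362.8] [110. 112.] 0.6 z [0.0445 0.0497 0.0552]
pan 695 [ 0.4512 -0.3658  0.0415] rect c [ 451.6 -362.7] [110.  112.3] 0.6 z [0.0206 0.0456 0.0546]
grip 73 [0.4571 0.2024 0.075 ] rect c [457.2 203.2] [17.3 18.5] 19.9 z [0.0646 0.0755 0.0807]
cross 229 [0.4574 0.2007 0.031 ] rect c [457.2 203.4] [27.8 57.1] 21.1 z [0.0247 0.0309 0.0372]
fork 426 [0.4577 0.2047 0.0038] rect c [459.7 202.9] [103.4 102.6] 88.5 z [0.002  0.0034 0.0083]
cup 501 [0.4607 0.096  0.0608] rect c [460.9  95.8] [53.9 53.5] 88.2 z [0.0555 0.0607 0.0655]
tape 761 [0.4728 0.4061 0.0443] rect c [472.1 405.4] [110.   93.6] 81.8 z [0.0311 0.0457 0.0532]
forceps 260 [0.4703 0.0406 0.0082] rect c [466.8  37.2] [ 37.4 149.2] 88.5 z [0.0031 0.0051 0.0263]
```

View pics/crop.png

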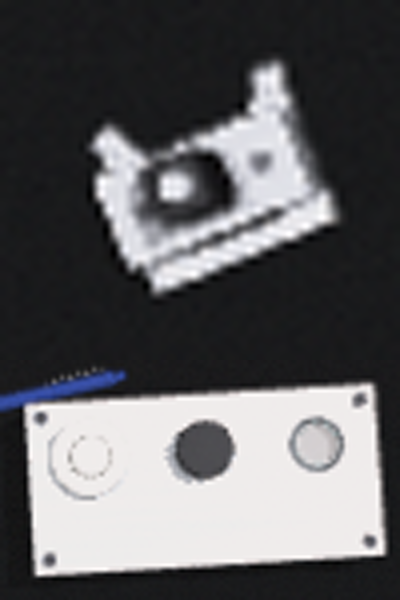

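The crop shows the puller's slot opening up and slightly left (yaw about +20.5°). The white stopper is in the left well, the black cap in the middle and the open vial on the right. Well positions computed from the block agree with the direct measurements to under 1 mm.

```bash
cat >> h.py <<'E'
from scipy.spatial.transform import Rotation as R
def to(p,phi,s=None):
    "offset/turn from present pose to TCP p (m), tool down, tool x at world yaw phi (deg)"
    s=s or r.get_state(); A=R.from_quat(s['tool_rot'])
    B=R.from_euler('z',phi,degrees=True)*R.from_euler('x',180,degrees=True)
    print('offset',(A.inv().apply(np.array(p)-s['tool_pos'])*1000).round(1).tolist(),'turn',((A.inv()*B).as_rotvec(degrees=True)/10).round(2).tolist())
E
python3 -c "
from h import *
to([.457,.203,.25],110.5)"
```

```text
offset [499.5, -551.4, 54.0] turn [-0.0, -0.01, -8.39]
```

Call:
{"name": "drive_tool", "arguments": {
  "offset": [
    [250,-276,0],
    [250,-276,0],
    [250,-276,0],
    [250,-276,0],
    [250,-276,0],
    [250,-276,0],
    [499,-551,54],
    [499,-551,54],
    [499,-551,54],
    [499,-551,54]
  ],
  "turn": [
    [0,0,-4.2],
    [0,0,-4.2],
    [0,0,-4.2],
    [0,0,-4.2],
    [0,0,-4.2],
    [0,0,-4.2],
    [0,0,-8.4],
    [0,0,-8.4],
    [0,0,-8.4],
    [0,0,-8.4]
  ],
  "jaw": [1,1,1,1,1,1,1,1,1,1]
}}

```text
clock: 1.35
tool_pos: [0.4237, 0.0853, 0.2677]
tool_rot: [0.567, 0.824, 0.0, 0.0]
force: [0.4, -1.5, 0.3]
grip_width: 0.998
gripper_force: 0.0
```

Call:
{"name": "drive_tool", "arguments": {
  "offset": [
    [0,0,0],
    [0,0,0],
    [0,0,0],
    [0,0,0]
  ],
  "turn": [
    [0,0,0],
    [0,0,0],
    [0,0,0],
    [0,0,0]
  ],
  "jaw": [1,1,1,1]
}}

```text
clock: 1.85
tool_pos: [0.4237, 0.0821, 0.2681]
tool_rot: [0.57, 0.822, 0.0, 0.0]
force: [0.1, 0.2, -0.8]
grip_width: 1.002
gripper_force: 0.0
```

Run:
```python
from h import *
to([.457,.203,.25],110.5); print(r.get_state()['tool_pos'])
d=grab('wrist'); save('w1',d['pixels'])
```

```text
offset [101.7, 73.5, 18.1] turn [0.0, 0.0, -0.0]
[0.42373402 0.08206255 0.26812236]
```

View pics/w1.png

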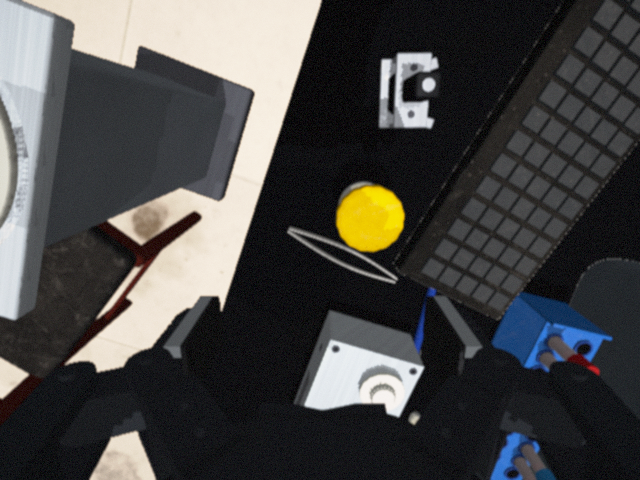

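The wrist view shows the puller at (410,90) with its slot opening right, the cup at (370,217), and the stopper at (382,390). I'll move over the puller, then measure again from closer.

Call:
{"name": "drive_tool", "arguments": {
  "offset": [
    [60,73,18],
    [60,73,18],
    [60,73,18],
    [60,73,18]
  ],
  "turn": [
    [0,0,0],
    [0,0,0],
    [0,0,0],
    [0,0,0]
  ],
  "jaw": [1,1,1,1]
}}

```text
clock: 2.4
tool_pos: [0.4707, 0.1644, 0.25]
tool_rot: [0.569, 0.822, -0.0, -0.0]
force: [-0.2, -0.2, -0.3]
grip_width: 1.002
gripper_force: 0.0
```

Run:
```python
from h import *
d0=dict(np.load('/tmp/wrist.npz')); d=grab('wrist')
def reg(n,d,c,rad,z0,z1):
    w=cloud(d).reshape(-1,3); w=w[(w[:,2]>z0)&(w[:,2]<z1)&(np.hypot(w[:,0]-c[0],w[:,1]-c[1])<rad)]
    if len(w)<5: print(n,len(w));return
    rc=cv2.minAreaRect((w[:,:2]*1000).astype(np.float32)); print(n,len(w),w.mean(0).round(4),np.round(rc[0],1),np.round(rc[1],1),round(rc[2],1),np.percentile(w[:,2],[5,50,95]).round(4))
c=(.457,.203)
reg('grip0',d0,c,.05,.07,.085);reg('cross0',d0,c,.05,.027,.034)
reg('grip',d,c,.05,.07,.085);reg('cross',d,c,.05,.027,.034)
reg('flange0',d0,(.537,-.058),.03,.064,.068);reg('btn0',d0,(.537,-.058),.02,.071,.078);reg('deck0',d0,(.52,-.06),.04,.05,.057)
s=r.get_state();print(s['tool_pos'])
save('w2',d['pixels'])
```

```text
grip0 741 [0.4549 0.2043 0.0769] [455.8 204.7] [18.6 17.7] 19.7 [0.0732 0.0772 0.0789]
cross0 1748 [0.4541 0.2043 0.0323] [455.9 205.2] [28.5 57. ] 21.0 [0.0309 0.0324 0.0336]
grip 637 [0.4556 0.2057 0.0773] [455.7 205.4] [17.1 17.6] 20.9 [0.0756 0.0773 0.0789]
cross 1568 [0.4547 0.2082 0.0324] [455.7 205.4] [27.8 56.4] 20.4 [0.0312 0.0325 0.0335]
flange0 644 [ 0.5331 -0.0499  0.0671] [535.4 -54.1] [43.1 40. ] 3.0 [0.0652 0.0674 0.0679]
btn0 400 [ 0.5343 -0.0537  0.0741] [535.3 -54.7] [24.4 21.1] 10.7 [0.0719 0.0743 0.0754]
deck0 2030 [ 0.5092 -0.0518  0.0561] [512.5 -53.7] [79.8 60.4] 49.5 [0.055  0.0564 0.0569]
[0.47071084 0.16419939 0.25019255]
```

View pics/w2.png

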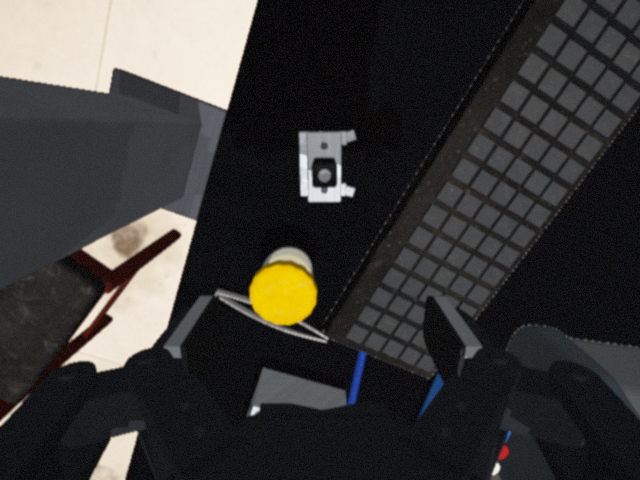

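The second wrist view shows the puller upright at (322,165) and clear of the cup; the two cameras agree on it to about 2 mm.

```bash
python3 -c "
from h import *
to([.4563,.2043,.11],110.5)"
```

```text
offset [42.6, 0.6, 140.2] turn [0.0, 0.0, 0.01]
```

Call:
{"name": "drive_tool", "arguments": {
  "offset": [
    [42.6,0.6,0],
    [42.6,0.6,40],
    [42.6,0.6,80],
    [42.6,0.6,110],
    [42.6,0.6,130],
    [42.6,0.6,140],
    [42.6,0.6,140]
  ],
  "turn": [
    [0,0,0],
    [0,0,0],
    [0,0,0],
    [0,0,0],
    [0,0,0],
    [0,0,0],
    [0,0,0]
  ],
  "jaw": [1,1,1,1,1,1,1]
}}

```text
clock: 3.32
tool_pos: [0.4564, 0.2046, 0.1101]
tool_rot: [0.569, 0.822, -0.0, -0.0]
force: [-0.1, 0.7, 1.5]
grip_width: 1.002
gripper_force: 0.0
```

Call:
{"name": "drive_tool", "arguments": {
  "offset": [
    [0,0,0],
    [0,0,0],
    [0,0,0],
    [0,0,0],
    [0,0,0],
    [0,0,0],
    [0,0,0],
    [0,0,0]
  ],
  "turn": [
    [0,0,0],
    [0,0,0],
    [0,0,0],
    [0,0,0],
    [0,0,0],
    [0,0,0],
    [0,0,0],
    [0,0,0]
  ],
  "jaw": [-1,-1,-1,-1,-1,-1,-1,-1],
  "newtons": 60
}}

```text
clock: 4.32
tool_pos: [0.4566, 0.2052, 0.1103]
tool_rot: [0.569, 0.822, 0.0, 0.0]
force: [-0.7, -0.3, 5.8]
grip_width: 0.202
gripper_force: 59.2
```

Gripped at about 17 mm opening. I'll lift, then travel high to a point in front of the stopper.

Call:
{"name": "drive_tool", "arguments": {
  "offset": [
    [0,0,-20],
    [0,0,-60],
    [0,0,-110],
    [0,0,-110]
  ],
  "turn": [
    [0,0,0],
    [0,0,0],
    [0,0,0],
    [0,0,0]
  ],
  "jaw": [-1,-1,-1,-1]
}}

```text
clock: 4.82
tool_pos: [0.4574, 0.2055, 0.2233]
tool_rot: [0.569, 0.822, 0.002, 0.002]
force: [0.2, -0.2, -1.6]
grip_width: 0.202
gripper_force: 58.9
```

```bash
python3 -c "
from h import *
to([.467,-.060,.20],91.9)"
```

```text
offset [-251.8, -84.8, 22.9] turn [0.03, -0.0, 1.87]
```

Call:
{"name": "drive_tool", "arguments": {
  "offset": [
    [-50,-17,0],
    [-100,-34,0],
    [-150,-51,0],
    [-200,-68,0],
    [-251.8,-84.8,10],
    [-251.8,-84.8,20],
    [-251.8,-84.8,20],
    [-251.8,-84.8,20]
  ],
  "turn": [
    [0,0,0.4],
    [0,0,0.8],
    [0,0,1.2],
    [0,0,1.6],
    [0,0,1.87],
    [0,0,1.87],
    [0,0,1.87],
    [0,0,1.87]
  ],
  "jaw": [-1,-1,-1,-1,-1,-1,-1,-1]
}}

```text
clock: 5.82
tool_pos: [0.4658, -0.0595, 0.1998]
tool_rot: [0.695, 0.719, 0.0, -0.0]
force: [-0.3, -0.1, -1.7]
grip_width: 0.2
gripper_force: 58.8
```

Run:
```python
from h import *
print(r.get_state()['tool_pos'],r.get_state()['tool_rot'])
a=[grab(n)['pixels'] for n in('wrist','top','side')]
t=cv2.resize(a[1][190:290,300:440],(700,500)) 
s=cv2.resize(a[2][150:290,260:420],(640,560))
w=cv2.resize(a[0],(400,300))
S=np.zeros((600,800,3),np.uint8); S[:300,:400]=w; S[:300,400:]=cv2.resize(t,(400,300)); S[300:,:400]=cv2.resize(s,(400,300)); S[300:,400:]=cv2.resize(a[0][300:480,150:500],(400,300)); save('m1',S)
```

```text
[ 0.46578515 -0.05946308  0.19983514] [ 6.94543636e-01  7.19450541e-01  6.13767966e-06 -2.39262626e-04]
```

View pics/m1.png

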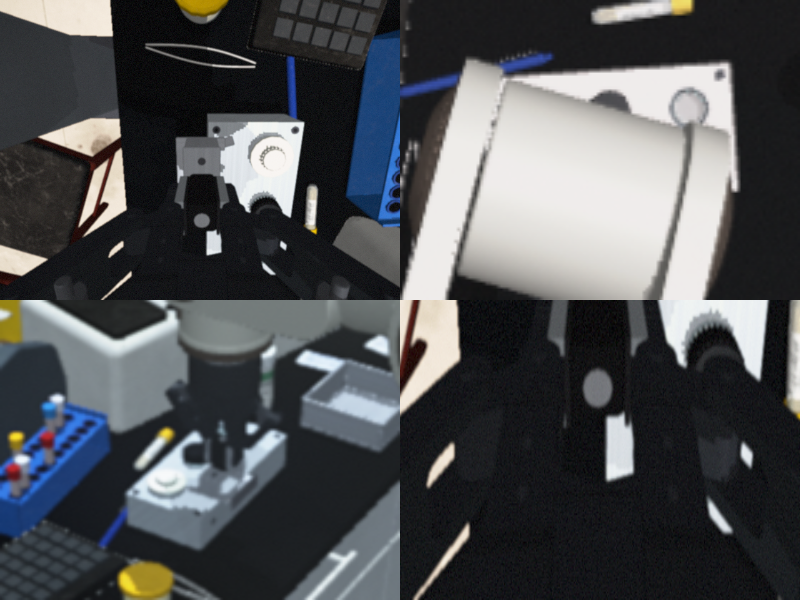

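The wrist view has the puller grip at about (202,220) and the stopper at (270,155) in the half-scale panel. I'll measure both in the wrist camera's cloud.

Run:
```python
from h import *
d=dict(np.load('/tmp/wrist.npz')); W=cloud(d).reshape(-1,3)
def reg(n,c,rad,z0,z1):
    w=W[(W[:,2]>z0)&(W[:,2]<z1)&(np.abs(W[:,0]-c[0])<rad)&(np.abs(W[:,1]-c[1])<rad)]
    if len(w)<5: print(n,len(w));return
    rc=cv2.minAreaRect((w[:,:2]*1000).astype(np.float32)); print(n,len(w),w.mean(0).round(4),np.round(rc[0],1),np.round(rc[1],1),round(rc[2],1),w[:,:2].min(0).round(4),w[:,:2].max(0).round(4),np.percentile(w[:,2],[5,50,95]).round(4))
c=(.466,-.06)
for z in (.086,.092,.112,.117,.122,.16,.166,.170): reg('z%.3f'%z,c,.04,z,z+.006)
reg('flange',(.537,-.058),.03,.0645,.069);reg('btn',(.537,-.058),.02,.0715,.078);reg('cap',(.539,-.122),.02,.07,.078)
reg('deck',(.523,-.06),.06,.053,.058)
```

```text
z0.086 3
z0.092 1298 [ 0.4606 -0.0414  0.0948] [467.9 -50.9] [50.9 41.8] 3.3 [ 0.442  -0.0732] [ 0.4926 -0.0287] [0.0933 0.0948 0.0962]
z0.112 203 [ 0.464  -0.0309  0.115 ] [463.8 -30.9] [25.7  1.3] 2.9 [ 0.451  -0.0322] [ 0.4767 -0.0299] [0.1123 0.1151 0.1177]
z0.117 2613 [ 0.4643 -0.0406  0.1217] [464.2 -42. ] [28.1 23.2] 3.1 [ 0.4501 -0.0544] [ 0.4787 -0.0301] [0.1201 0.1219 0.1228]
z0.122 1409 [ 0.4644 -0.0422  0.1228] [464.4 -41.8] [27.3 22.3] 2.0 [ 0.4508 -0.0533] [ 0.4781 -0.0305] [0.122  0.1225 0.1256]
z0.160 1356 [ 0.465  -0.0531  0.1641] [465.1 -59.3] [44.2 23.5] 2.0 [ 0.4427 -0.0714] [ 0.4869 -0.0471] [0.1606 0.1648 0.1659]
z0.166 2615 [ 0.4649 -0.0567  0.1677] [464.8 -57.7] [61.3 24.1] 1.6 [ 0.4341 -0.07  ] [ 0.4954 -0.0451] [0.1661 0.1672 0.1713]
z0.170 1596 [ 0.465  -0.0505  0.1737] [465.7 -56.5] [78.7 22.9] 2.4 [ 0.426  -0.0676] [ 0.5047 -0.0444] [0.1707 0.1739 0.1758]
flange 2400 [ 0.5342 -0.0544  0.0674] [535.7 -56.3] [42.9 43.8] 46.6 [ 0.5139 -0.0779] [ 0.5575 -0.0345] [0.0663 0.0674 0.0685]
btn 1124 [ 0.5349 -0.0555  0.0741] [535.7 -56.3] [24.3 24.1] 16.3 [ 0.5232 -0.0685] [ 0.5478 -0.044 ] [0.0722 0.0743 0.0754]
cap 463 [ 0.535  -0.1092  0.0733] [ 536.8 -110.4] [31.8 13.1] 4.2 [ 0.5213 -0.118 ] [ 0.5532 -0.1037] [0.0705 0.0738 0.0752]
deck 11522 [ 0.5243 -0.0638  0.0564] [520.4 -72. ] [96.5 98.8] 1.7 [ 0.4711 -0.12  ] [ 0.5698 -0.0213] [0.0554 0.0565 0.0575]
```

Run:
```python
from h import *
d=dict(np.load('/tmp/wrist.npz')); W=cloud(d).reshape(-1,3)
def pl(n,x0,x1,y0,y1,z0,z1):
    w=W[(W[:,0]>x0)&(W[:,0]<x1)&(W[:,1]>y0)&(W[:,1]<y1)&(W[:,2]>z0)&(W[:,2]<z1)]
    A=np.c_[w[:,:2]-w[:,:2].mean(0),np.ones(len(w))]; print(n,len(w),np.linalg.lstsq(A,w[:,2],rcond=None)[0].round(4))
pl('fork',.43,.50,-.08,-.02,.0925,.0975);pl('cross',.445,.485,-.08,-.02,.119,.126);pl('deck',.475,.51,-.12,-.02,.053,.06)
w=W[(abs(W[:,0]-.465)<.011)&(abs(W[:,2]-.1217)<.003)&(W[:,1]<-.028)&(W[:,1]>-.06)]
xs=np.arange(.454,.476,.002);ym=[w[abs(w[:,0]-x)<.001,1].max() for x in xs];print('edge yaw',np.degrees(np.polyfit(xs,ym,1)[0]).round(2),np.mean(ym).round(4))
u=np.array([np.cos(np.radians(1.9)),np.sin(np.radians(1.9)),0])
p=r.get_state()['tool_pos']
print('down');to([p[0],p[1]+.0004,.1671],91.9)
print('fwd');to(np.r_[p[:2],.1671]+.050*u,91.9)
```

```text
fork 1277 [-0.0139 -0.001   0.0948]
cross 2769 [ 0.0003 -0.0296  0.122 ]
deck 3889 [-0.0056 -0.0014  0.0565]
edge yaw 1.95 -0.0306
down
offset [0.4, -0.0, 33.1] turn [0.0, 0.0, 0.01]
fwd
offset [-0.1, 50.0, 33.1] turn [0.0, 0.0, 0.01]
```

The fork is level and its yaw matches the block (1.95°). I'll lower it and start the insertion.

Call:
{"name": "drive_tool", "arguments": {
  "offset": [
    [0.4,0,15],
    [0.4,0,28],
    [0.4,0,33],
    [0.4,0,33],
    [0.4,0,33]
  ],
  "turn": [
    [0,0,0],
    [0,0,0],
    [0,0,0],
    [0,0,0],
    [0,0,0]
  ],
  "jaw": [-1,-1,-1,-1,-1]
}}

```text
clock: 6.6
tool_pos: [0.4659, -0.0601, 0.1671]
tool_rot: [0.695, 0.719, 0.0, 0.0]
force: [-0.9, -0.7, -0.2]
grip_width: 0.202
gripper_force: 59.0
```

Call:
{"name": "drive_tool", "arguments": {
  "offset": [
    [0,8,0],
    [0,16,0],
    [0,20,0],
    [0,20,0]
  ],
  "turn": [
    [0,0,0],
    [0,0,0],
    [0,0,0],
    [0,0,0]
  ],
  "jaw": [-1,-1,-1,-1]
}}

```text
clock: 7.1
tool_pos: [0.486, -0.0593, 0.1668]
tool_rot: [0.695, 0.719, -0.0, -0.0]
force: [-0.3, 0.6, -0.4]
grip_width: 0.202
gripper_force: 58.9
```

Run:
```python
from h import *
s=r.get_state(); p=s['tool_pos'];print(p,s['force'])
a=[grab(n)['pixels'] for n in('wrist','side')]
S=np.hstack([cv2.resize(a[0][150:450,200:500],(400,400)),cv2.resize(a[1][180:280,290:390],(400,400),interpolation=cv2.INTER_CUBIC)]);save('m2',S)
W=cloud(dict(np.load('/tmp/wrist.npz'))).reshape(-1,3)
def reg(n,c,rad,z0,z1):
    w=W[(W[:,2]>z0)&(W[:,2]<z1)&(np.abs(W[:,0]-c[0])<rad)&(np.abs(W[:,1]-c[1])<rad)]
    if len(w)<5: print(n,len(w));return
    rc=cv2.minAreaRect((w[:,:2]*1000).astype(np.float32)); print(n,len(w),np.round(rc[0],1),np.round(rc[1],1),round(rc[2],1),w[:,:2].min(0).round(4),w[:,:2].max(0).round(4),np.percentile(w[:,2],[5,50,95]).round(4))
c=p[:2]
reg('fork',c,.04,.0595,.0635); reg('cross',c,.035,.085,.093); reg('flange',(.5357,-.0563),.03,.0655,.069);reg('btn',(.537,-.058),.02,.0715,.078)
```

```text
[ 0.48601806 -0.05929985  0.16675563] [-0.31487753  0.57562379 -0.43325797]
fork 1244 [493.6 -50.6] [61.7 41.8] 3.2 [ 0.4624 -0.0732] [ 0.5239 -0.0288] [0.0602 0.0617 0.0628]
cross 2797 [484.4 -41.7] [28.3 23.5] 3.7 [ 0.4704 -0.0543] [ 0.499 -0.03 ] [0.0876 0.0889 0.0901]
flange 3162 [535.5 -56.2] [43.1 43.8] 41.9 [ 0.514  -0.0782] [ 0.5577 -0.0343] [0.0664 0.0674 0.0684]
btn 1509 [535.6 -56.2] [24.1 24.5] 3.2 [ 0.5235 -0.0683] [ 0.5477 -0.0439] [0.0723 0.0743 0.0753]
```

View pics/m2.png

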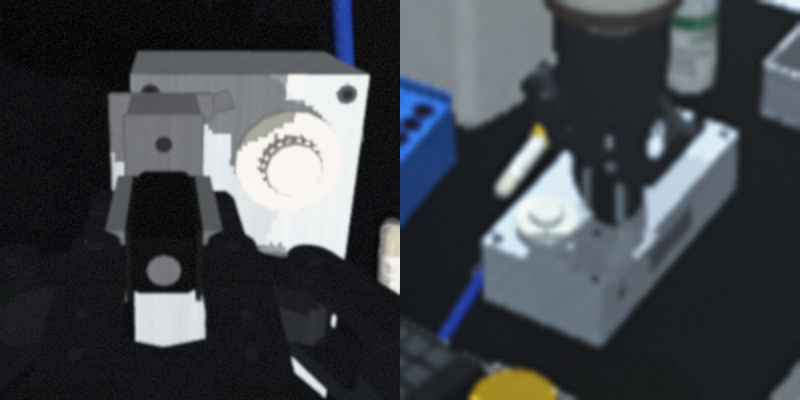

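The fork is aligned in front of the flange, level with the gap, with 51 mm still to go by the measurement. I'll continue in and watch the force.

Call:
{"name": "drive_tool", "arguments": {
  "offset": [
    [0.5,6,0],
    [0.5,12,0],
    [0.5,18,0],
    [0.5,23,0],
    [0.5,25,0],
    [0.5,25,0]
  ],
  "turn": [
    [0,0,0],
    [0,0,0],
    [0,0,0],
    [0,0,0],
    [0,0,0],
    [0,0,0]
  ],
  "jaw": [-1,-1,-1,-1,-1,-1]
}}

```text
clock: 7.95
tool_pos: [0.5108, -0.058, 0.1668]
tool_rot: [0.695, 0.719, -0.0, -0.0]
force: [-0.2, -0.8, -2.0]
grip_width: 0.198
gripper_force: 58.9
```

Call:
{"name": "drive_tool", "arguments": {
  "offset": [
    [0,4,0],
    [0,8,0],
    [0,12,0],
    [0,15,0],
    [0,18,0],
    [0,20,0],
    [0,21,0],
    [0,21,0],
    [0,21,0]
  ],
  "turn": [
    [0,0,0],
    [0,0,0],
    [0,0,0],
    [0,0,0],
    [0,0,0],
    [0,0,0],
    [0,0,0],
    [0,0,0],
    [0,0,0]
  ],
  "jaw": [-1,-1,-1,-1,-1,-1,-1,-1,-1]
}}

```text
clock: 9.07
tool_pos: [0.5317, -0.0573, 0.1669]
tool_rot: [0.695, 0.719, 0.0, -0.0]
force: [0.9, 0.1, -2.2]
grip_width: 0.203
gripper_force: 58.9
```

Call:
{"name": "drive_tool", "arguments": {
  "offset": [
    [0,0.5,0],
    [0,0.5,0]
  ],
  "turn": [
    [0,0,0],
    [0,0,0]
  ],
  "jaw": [-1,-1]
}}

```text
clock: 9.32
tool_pos: [0.5322, -0.0572, 0.1669]
tool_rot: [0.695, 0.719, 0.0, -0.0]
force: [1.3, -0.3, -0.8]
grip_width: 0.204
gripper_force: 58.9
```

Call:
{"name": "drive_tool", "arguments": {
  "offset": [
    [0,0.5,0],
    [0,0.5,0]
  ],
  "turn": [
    [0,0,0],
    [0,0,0]
  ],
  "jaw": [-1,-1]
}}

```text
clock: 9.57
tool_pos: [0.5327, -0.0573, 0.1669]
tool_rot: [0.695, 0.719, 0.0, -0.0]
force: [-0.6, 1.2, -0.1]
grip_width: 0.208
gripper_force: 58.9
```

Call:
{"name": "drive_tool", "arguments": {
  "offset": [
    [0,0.4,0],
    [0,0.4,0]
  ],
  "turn": [
    [0,0,0],
    [0,0,0]
  ],
  "jaw": [-1,-1]
}}

```text
clock: 9.82
tool_pos: [0.5331, -0.0572, 0.1669]
tool_rot: [0.695, 0.719, 0.0, -0.0]
force: [-0.3, 0.4, -1.8]
grip_width: 0.205
gripper_force: 58.9
```

Call:
{"name": "drive_tool", "arguments": {
  "offset": [
    [0,0.4,0],
    [0,0.4,0]
  ],
  "turn": [
    [0,0,0],
    [0,0,0]
  ],
  "jaw": [-1,-1]
}}

```text
clock: 10.07
tool_pos: [0.5336, -0.0572, 0.1669]
tool_rot: [0.695, 0.719, 0.0, -0.0]
force: [-0.6, 0.2, -1.2]
grip_width: 0.202
gripper_force: 58.9
```

Call:
{"name": "drive_tool", "arguments": {
  "offset": [
    [0,0.4,0],
    [0,0.4,0]
  ],
  "turn": [
    [0,0,0],
    [0,0,0]
  ],
  "jaw": [-1,-1]
}}

```text
clock: 10.32
tool_pos: [0.534, -0.0572, 0.1669]
tool_rot: [0.695, 0.719, 0.0, -0.0]
force: [-0.1, -0.3, -0.7]
grip_width: 0.201
gripper_force: 58.9
```

One step at a time from here.

Call:
{"name": "drive_tool", "arguments": {
  "offset": [
    [0,0.4,0],
    [0,0.4,0]
  ],
  "turn": [
    [0,0,0],
    [0,0,0]
  ],
  "jaw": [-1,-1]
}}

```text
clock: 10.58
tool_pos: [0.5343, -0.0572, 0.1669]
tool_rot: [0.695, 0.719, -0.0, -0.0]
force: [-0.6, -0.3, -0.5]
grip_width: 0.204
gripper_force: 58.8
```

Call:
{"name": "drive_tool", "arguments": {
  "offset": [
    [0,0.4,0],
    [0,0.4,0]
  ],
  "turn": [
    [0,0,0],
    [0,0,0]
  ],
  "jaw": [-1,-1]
}}

```text
clock: 10.82
tool_pos: [0.5346, -0.0572, 0.1668]
tool_rot: [0.695, 0.719, -0.0, -0.0]
force: [-3.7, -0.4, -0.4]
grip_width: 0.201
gripper_force: 58.9
```

Run:
```python
from h import *
for i in range(5):
    viewer.get_image('wrist'); s=r.get_state(); print(s['force'].round(1),s['tool_pos'].round(4),s['wrist_torque'].round(2))
```

```text
[-3.7 -0.1 -1.5] [ 0.5345 -0.0572  0.1668] [-0.01  0.69 -0.  ]
[-3.3  0.2 -1. ] [ 0.5345 -0.0572  0.1668] [0.02 0.76 0.07]
[-3.3 -0.8 -1. ] [ 0.5346 -0.0572  0.1668] [-0.05  0.81  0.01]
[-3.4  0.1 -0.9] [ 0.5346 -0.0572  0.1668] [-0.02  0.78  0.04]
[-2.5  0.2 -1.3] [ 0.5346 -0.0572  0.1668] [-0.04  0.89 -0.01]
```

Steady contact of about 3 N on the neck. I'll ease back 0.3 mm and pull straight up.

Call:
{"name": "drive_tool", "arguments": {
  "offset": [
    [0,-0.3,0],
    [0,-0.3,-1],
    [0,-0.3,-2],
    [0,-0.3,-3],
    [0,-0.3,-4],
    [0,-0.3,-5],
    [0,-0.3,-6],
    [0,-0.3,-7]
  ],
  "turn": [
    [0,0,0],
    [0,0,0],
    [0,0,0],
    [0,0,0],
    [0,0,0],
    [0,0,0],
    [0,0,0],
    [0,0,0]
  ],
  "jaw": [-1,-1,-1,-1,-1,-1,-1,-1]
}}

```text
clock: 12.08
tool_pos: [0.5346, -0.0572, 0.1743]
tool_rot: [0.695, 0.719, 0.0, 0.0]
force: [0.7, 0.5, -1.5]
grip_width: 0.198
gripper_force: 61.9
```

Call:
{"name": "drive_tool", "arguments": {
  "offset": [
    [0,0,-2],
    [0,0,-4],
    [0,0,-7],
    [0,0,-10],
    [0,0,-14],
    [0,0,-18],
    [0,0,-23],
    [0,0,-30],
    [0,0,-38],
    [0,0,-46]
  ],
  "turn": [
    [0,0,0],
    [0,0,0],
    [0,0,0],
    [0,0,0],
    [0,0,0],
    [0,0,0],
    [0,0,0],
    [0,0,0],
    [0,0,0],
    [0,0,0]
  ],
  "jaw": [-1,-1,-1,-1,-1,-1,-1,-1,-1,-1]
}}

```text
clock: 13.32
tool_pos: [0.5345, -0.0572, 0.2206]
tool_rot: [0.695, 0.719, 0.0, 0.0]
force: [-1.0, 0.1, -0.9]
grip_width: 0.201
gripper_force: 61.8
```

Call:
{"name": "drive_tool", "arguments": {
  "offset": [
    [0,0,-6],
    [0,0,-12],
    [0,0,-12],
    [0,0,-12],
    [0,0,-12]
  ],
  "turn": [
    [0,0,0],
    [0,0,0],
    [0,0,0],
    [0,0,0],
    [0,0,0]
  ],
  "jaw": [-1,-1,-1,-1,-1]
}}

```text
clock: 13.95
tool_pos: [0.5344, -0.0572, 0.2316]
tool_rot: [0.695, 0.719, -0.0, -0.0]
force: [-1.1, -0.1, -1.3]
grip_width: 0.202
gripper_force: 61.9
```

Run:
```python
from h import *
s=r.get_state(); p=s['tool_pos'];print(p,s['force'])
a=[grab(n)['pixels'] for n in('wrist','side')]
S=np.hstack([cv2.resize(a[0][150:450,200:500],(400,400)),cv2.resize(a[1][160:280,280:400],(400,400),interpolation=cv2.INTER_CUBIC)]);save('m3',S)
W=cloud(dict(np.load('/tmp/wrist.npz'))).reshape(-1,3)
for z in np.arange(.10,.15,.004):
    w=W[(abs(W[:,2]-z)<.002)&(abs(W[:,0]-p[0])<.05)&(abs(W[:,1]-p[1])<.04)]
    if len(w)>20: print(z.round(3),len(w),w[:,:2].min(0).round(4),w[:,:2].max(0).round(4))
```

```text
[ 0.53435141 -0.05718052  0.2316172 ] [-1.10717819 -0.07760237 -1.28201188]
0.124 322 [ 0.5107 -0.0706] [ 0.5605 -0.0266]
0.128 886 [ 0.5107 -0.071 ] [ 0.5608 -0.0276]
0.132 627 [ 0.5138 -0.0653] [ 0.5565 -0.0278]
0.136 105 [ 0.5198 -0.0296] [ 0.5455 -0.0279]
0.14 117 [ 0.5198 -0.0297] [ 0.5451 -0.0278]
0.144 130 [ 0.5196 -0.0299] [ 0.5454 -0.0278]
0.148 132 [ 0.5199 -0.0294] [ 0.545 -0.028]
```

View pics/m3.png

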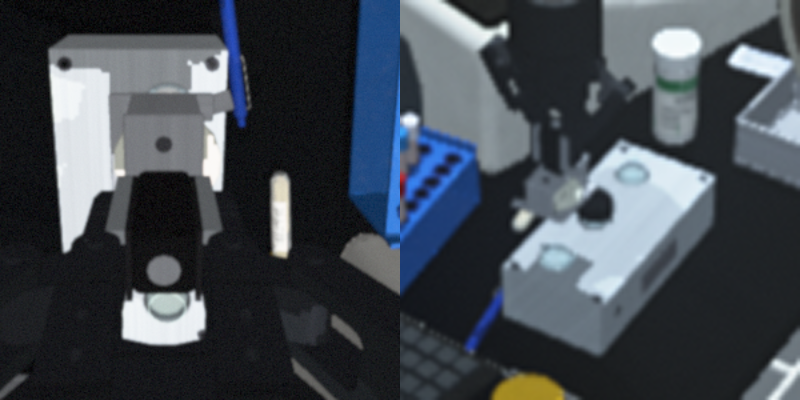

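The vial is open and the stopper rides on the fork (flange at z ≈ 0.13, centred on it). Now a smooth move to the pan.

```bash
python3 -c "
from h import *
to([.442,-.3628,.2316],90.6)
W=cloud(dict(np.load('/tmp/top.npz')))
d=np.load('/tmp/top.npz')
w=W[190:230,440:480].reshape(-1,3);w=w[w[:,2]>.03];print('bottle',len(w),w.min(0),w.max(0))"
```

```text
offset [-302.3, -102.6, 0.1] turn [-0.0, -0.0, 0.13]
bottle 502 [ 0.55345276 -0.36971679  0.03000641] [ 0.62113745 -0.2933187   0.11093691]
```

Call:
{"name": "drive_tool", "arguments": {
  "offset": [
    [-8,-3,0],
    [-24,-8,0],
    [-44,-15,0],
    [-64,-22,0],
    [-84,-29,0],
    [-104,-36,0],
    [-124,-42,0],
    [-142,-48,0],
    [-150,-51,0],
    [-151,-51,0]
  ],
  "turn": [
    [0,0,0],
    [0,0,0],
    [0,0,0],
    [0,0,0],
    [0,0,0],
    [0,0,0],
    [0,0,0],
    [0,0,0],
    [0,0,0],
    [0,0,0]
  ],
  "jaw": [-1,-1,-1,-1,-1,-1,-1,-1,-1,-1]
}}

```text
clock: 15.3
tool_pos: [0.4883, -0.2103, 0.2318]
tool_rot: [0.695, 0.719, 0.0, -0.0]
force: [-0.1, 0.5, -2.4]
grip_width: 0.199
gripper_force: 61.9
```

Call:
{"name": "drive_tool", "arguments": {
  "offset": [
    [-8,-3,0],
    [-24,-8,0],
    [-44,-15,0],
    [-64,-22,0],
    [-84,-29,0],
    [-104,-36,0],
    [-124,-42,0],
    [-142,-48,0],
    [-150,-51,0],
    [-151,-51,0]
  ],
  "turn": [
    [0,0,0.05],
    [0,0,0.13],
    [0,0,0.13],
    [0,0,0.13],
    [0,0,0.13],
    [0,0,0.13],
    [0,0,0.13],
    [0,0,0.13],
    [0,0,0.13],
    [0,0,0.13]
  ],
  "jaw": [-1,-1,-1,-1,-1,-1,-1,-1,-1,-1]
}}

```text
clock: 16.55
tool_pos: [0.4425, -0.3628, 0.2317]
tool_rot: [0.703, 0.711, 0.0, -0.0]
force: [0.7, 0.9, -1.8]
grip_width: 0.203
gripper_force: 61.9
```

Run:
```python
from h import *
to([.442,-.3628,.1650],90.6)
p=r.get_state()['tool_pos']; print(p)
d=grab('wrist'); W=cloud(d).reshape(-1,3)
w=W[(W[:,2]>.045)&(W[:,2]<.056)&(abs(W[:,0]-.45)<.08)&(abs(W[:,1]+.363)<.075)]
print('rim',len(w),w.min(0).round(4),w.max(0).round(4))
for z in np.arange(.116,.137,.004):
    w=W[(abs(W[:,2]-z)<.002)&(abs(W[:,0]-p[0])<.05)&(abs(W[:,1]-p[1])<.04)]
    if len(w)>20: print(z.round(3),len(w),w[:,:2].min(0).round(4),w[:,:2].max(0).round(4))
```

```text
offset [-0.0, -0.5, 66.7] turn [-0.0, -0.0, -0.0]
[ 0.44251551 -0.36281168  0.2317402 ]
rim 2788 [ 0.395  -0.4171  0.045 ] [ 0.5058 -0.3064  0.0533]
0.124 273 [ 0.4193 -0.3764] [ 0.4698 -0.333 ]
0.128 908 [ 0.4195 -0.3763] [ 0.469  -0.3327]
0.132 637 [ 0.4215 -0.3716] [ 0.4648 -0.3337]
0.136 109 [ 0.4287 -0.3349] [ 0.4543 -0.3337]
```

Stopper still riding. I'll lower until the fork sits just over the rim, then draw back to strip it off.

Call:
{"name": "drive_tool", "arguments": {
  "offset": [
    [0,0,12],
    [0,0,27],
    [0,0,42],
    [0,0,55],
    [0,0,63],
    [0,0,67],
    [0,0,67],
    [0,0,67]
  ],
  "turn": [
    [0,0,0],
    [0,0,0],
    [0,0,0],
    [0,0,0],
    [0,0,0],
    [0,0,0],
    [0,0,0],
    [0,0,0]
  ],
  "jaw": [-1,-1,-1,-1,-1,-1,-1,-1]
}}

```text
clock: 17.6
tool_pos: [0.4428, -0.3626, 0.1653]
tool_rot: [0.703, 0.711, 0.0, 0.0]
force: [-0.3, -0.3, -0.8]
grip_width: 0.203
gripper_force: 61.9
```

Call:
{"name": "drive_tool", "arguments": {
  "offset": [
    [0,-3,0],
    [0,-9,0],
    [0,-15,0],
    [0,-21,0],
    [0,-27,0],
    [0,-33,0],
    [0,-39,0],
    [0,-45,0],
    [0,-50,0],
    [0,-50,0]
  ],
  "turn": [
    [0,0,0],
    [0,0,0],
    [0,0,0],
    [0,0,0],
    [0,0,0],
    [0,0,0],
    [0,0,0],
    [0,0,0],
    [0,0,0],
    [0,0,0]
  ],
  "jaw": [-1,-1,-1,-1,-1,-1,-1,-1,-1,-1]
}}

```text
clock: 18.85
tool_pos: [0.3924, -0.3631, 0.1649]
tool_rot: [0.703, 0.711, 0.0, -0.0]
force: [-0.1, -0.5, -1.6]
grip_width: 0.204
gripper_force: 61.9
```

Call:
{"name": "drive_tool", "arguments": {
  "offset": [
    [0,-6,0],
    [0,-13,0],
    [0,-20,0],
    [0,-27,0],
    [0,-34,0],
    [0,-40,0],
    [0,-45,0],
    [0,-45,0]
  ],
  "turn": [
    [0,0,0],
    [0,0,0],
    [0,0,0],
    [0,0,0],
    [0,0,0],
    [0,0,0],
    [0,0,0],
    [0,0,0]
  ],
  "jaw": [-1,-1,-1,-1,-1,-1,-1,-1]
}}

```text
clock: 19.85
tool_pos: [0.3474, -0.3635, 0.1649]
tool_rot: [0.703, 0.711, 0.0, -0.0]
force: [-0.2, 0.4, -1.6]
grip_width: 0.208
gripper_force: 61.9
```

Run:
```python
from h import *
print(r.get_state()['tool_pos'])
a=[grab(n)['pixels'] for n in('wrist','side','top')]
S=np.hstack([cv2.resize(a[0],(400,300)),cv2.resize(a[2][220:310,420:540],(400,300),interpolation=cv2.INTER_CUBIC)]);save('m4',S)
for n in('top','wrist'):
    W=cloud(dict(np.load(f'/tmp/{n}.npz'))).reshape(-1,3)
    w=W[(abs(W[:,0]-.4516)<.049)&(abs(W[:,1]+.3628)<.049)&(W[:,2]>.008)&(W[:,2]<.1)]
    if len(w): print(n,len(w),w.min(0).round(3),w.max(0).round(3),w.mean(0).round(3))
```

```text
[ 0.34738726 -0.36352402  0.1649058 ]
top 296 [ 0.403 -0.411  0.008] [ 0.5   -0.322  0.046] [ 0.435 -0.363  0.023]
wrist 2028 [ 0.406 -0.412  0.008] [ 0.501 -0.314  0.053] [ 0.424 -0.359  0.031]
```

View pics/m4.png

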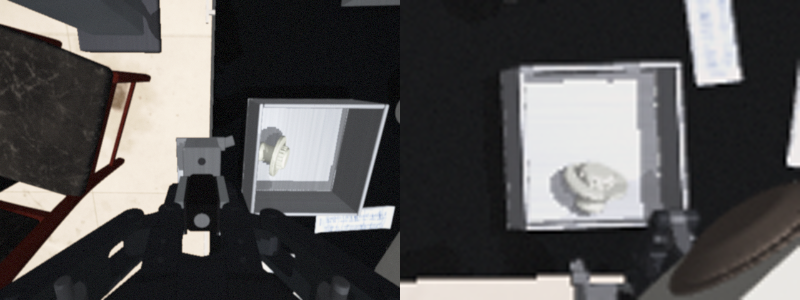

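The stopper lies inside the pan, below the rim (wrist view (273,155), top crop (592,188)). I'll carry the puller back to its free spot.

```bash
python3 -c "
from h import *
to([.450,.204,.25],90.6)"
```

```text
offset [566.4, 108.5, -85.1] turn [0.0, 0.0, 0.0]
```

Call:
{"name": "drive_tool", "arguments": {
  "offset": [
    [0,0,-30],
    [0,0,-60],
    [0,0,-85],
    [0,0,-85],
    [0,0,-85]
  ],
  "turn": [
    [0,0,0],
    [0,0,0],
    [0,0,0],
    [0,0,0],
    [0,0,0]
  ],
  "jaw": [-1,-1,-1,-1,-1]
}}

```text
clock: 20.62
tool_pos: [0.3476, -0.3633, 0.249]
tool_rot: [0.703, 0.711, 0.0, -0.001]
force: [-0.2, -0.6, -2.2]
grip_width: 0.203
gripper_force: 62.0
```

Call:
{"name": "drive_tool", "arguments": {
  "offset": [
    [40,8,0],
    [80,16,0],
    [120,24,0],
    [160,31,0],
    [200,39,0],
    [240,46,0],
    [280,54,0],
    [320,62,0],
    [360,70,0],
    [400,78,0]
  ],
  "turn": [
    [0,0,0],
    [0,0,0],
    [0,0,0],
    [0,0,0],
    [0,0,0],
    [0,0,0],
    [0,0,0],
    [0,0,0],
    [0,0,0],
    [0,0,0]
  ],
  "jaw": [-1,-1,-1,-1,-1,-1,-1,-1,-1,-1]
}}

```text
clock: 21.88
tool_pos: [0.421, 0.0388, 0.2488]
tool_rot: [0.703, 0.711, -0.0, -0.001]
force: [0.1, -0.9, -1.6]
grip_width: 0.203
gripper_force: 62.0
```

Call:
{"name": "drive_tool", "arguments": {
  "offset": [
    [40,8,0],
    [80,16,0],
    [120,24,0],
    [150,28,0],
    [166,30,0],
    [166,30,0],
    [166,30,0],
    [166,30,0]
  ],
  "turn": [
    [0,0,0],
    [0,0,0],
    [0,0,0],
    [0,0,0],
    [0,0,0],
    [0,0,0],
    [0,0,0],
    [0,0,0]
  ],
  "jaw": [-1,-1,-1,-1,-1,-1,-1,-1]
}}

```text
clock: 22.88
tool_pos: [0.4495, 0.2028, 0.2499]
tool_rot: [0.704, 0.711, -0.0, 0.0]
force: [-0.5, -0.3, -1.9]
grip_width: 0.201
gripper_force: 62.0
```

```bash
python3 -c "
from h import *
to([.450,.204,.1135],90.6)"
```

```text
offset [1.2, 0.6, 136.4] turn [0.0, 0.0, -0.0]
```

Call:
{"name": "drive_tool", "arguments": {
  "offset": [
    [0,0,30],
    [0,0,65],
    [0,0,100],
    [0,0,122],
    [0,0,133],
    [0,0,136.4],
    [0,0,136.4],
    [0,0,136.4]
  ],
  "turn": [
    [0,0,0],
    [0,0,0],
    [0,0,0],
    [0,0,0],
    [0,0,0],
    [0,0,0],
    [0,0,0],
    [0,0,0]
  ],
  "jaw": [-1,-1,-1,-1,-1,-1,-1,-1]
}}

```text
clock: 23.88
tool_pos: [0.4498, 0.2037, 0.1143]
tool_rot: [0.703, 0.711, 0.001, 0.0]
force: [-0.3, -0.1, -1.8]
grip_width: 0.201
gripper_force: 62.1
```

Call:
{"name": "drive_tool", "arguments": {
  "offset": [
    [0,0,1],
    [0,0,2],
    [0,0,2.6],
    [0,0,2.6]
  ],
  "turn": [
    [0,0,0],
    [0,0,0],
    [0,0,0],
    [0,0,0]
  ],
  "jaw": [-1,-1,-1,-1]
}}

```text
clock: 24.38
tool_pos: [0.4494, 0.2037, 0.1109]
tool_rot: [0.703, 0.711, -0.0, -0.0]
force: [-0.1, -0.2, -1.6]
grip_width: 0.202
gripper_force: 62.1
```

Not quite touching yet.

Call:
{"name": "drive_tool", "arguments": {
  "offset": [
    [0,0,0.5],
    [0,0,0.5]
  ],
  "turn": [
    [0,0,0],
    [0,0,0]
  ],
  "jaw": [-1,-1]
}}

```text
clock: 24.62
tool_pos: [0.4494, 0.2037, 0.1104]
tool_rot: [0.703, 0.711, -0.0, -0.0]
force: [0.0, -0.7, -0.5]
grip_width: 0.202
gripper_force: 62.1
```

Call:
{"name": "drive_tool", "arguments": {
  "offset": [
    [0,0,0.4],
    [0,0,0.4]
  ],
  "turn": [
    [0,0,0],
    [0,0,0]
  ],
  "jaw": [-1,-1]
}}

```text
clock: 24.88
tool_pos: [0.4495, 0.2037, 0.1103]
tool_rot: [0.703, 0.711, 0.0, -0.0]
force: [-2.5, -1.8, 5.7]
grip_width: 0.202
gripper_force: 62.8
```

The fork stands on the worktop (force up to +5.7 N). Releasing and rising.

Call:
{"name": "drive_tool", "arguments": {
  "offset": [
    [0,0,-0.3],
    [0,0,-0.3],
    [0,0,-0.3],
    [0,0,-0.3],
    [0,0,-0.3],
    [0,0,-0.3]
  ],
  "turn": [
    [0,0,0],
    [0,0,0],
    [0,0,0],
    [0,0,0],
    [0,0,0],
    [0,0,0]
  ],
  "jaw": [-0.3,0,0,0,0,0]
}}

```text
clock: 25.62
tool_pos: [0.4494, 0.2037, 0.1103]
tool_rot: [0.703, 0.711, 0.0, -0.0]
force: [-0.5, 0.5, 0.7]
grip_width: 0.503
gripper_force: 0.0
```

Call:
{"name": "drive_tool", "arguments": {
  "offset": [
    [0,0,-10],
    [0,0,-30],
    [0,0,-60],
    [0,0,-100],
    [0,0,-140],
    [0,0,-140],
    [0,0,-140],
    [0,0,-140]
  ],
  "turn": [
    [0,0,0],
    [0,0,0],
    [0,0,0],
    [0,0,0],
    [0,0,0],
    [0,0,0],
    [0,0,0],
    [0,0,0]
  ],
  "jaw": [0,0,0,0,0,0,0,0]
}}

```text
clock: 26.62
tool_pos: [0.4491, 0.2035, 0.2494]
tool_rot: [0.703, 0.711, -0.001, -0.0]
force: [-1.0, 0.5, -0.6]
grip_width: 0.498
gripper_force: 0.0
```

Run:
```python
from h import *
print(r.get_state()['tool_pos'])
a=[grab(n)['pixels'] for n in('wrist','side','top')]
save('m5',np.hstack([cv2.resize(a[0],(400,300)),cv2.resize(a[1][150:350,240:460],(400,300))]))
for n in('top','side'):
    W=cloud(dict(np.load(f'/tmp/{n}.npz'))).reshape(-1,3)
    w=W[(abs(W[:,0]-.4516)<.047)&(abs(W[:,1]+.3628)<.047)&(W[:,2]>.01)&(W[:,2]<.1)]
    if len(w): print(n,len(w),w.min(0).round(3),w.max(0).round(3),w.mean(0).round(3))
W=cloud(dict(np.load('/tmp/wrist.npz'))).reshape(-1,3)
w=W[(abs(W[:,0]-.449)<.02)&(abs(W[:,1]-.204)<.02)&(W[:,2]>.07)&(W[:,2]<.09)];print('grip',w.mean(0),np.ptp(w,axis=0))
```

```text
[0.44912636 0.20353848 0.2494136 ]
top 214 [ 0.405 -0.404  0.01 ] [ 0.47  -0.328  0.045] [ 0.426 -0.363  0.028]
side 60 [ 0.413 -0.401  0.01 ] [ 0.462 -0.336  0.041] [ 0.425 -0.357  0.028]
grip [0.44884461 0.20498845 0.07702721] [0.01732603 0.01746873 0.00974929]
```

View pics/m5.png

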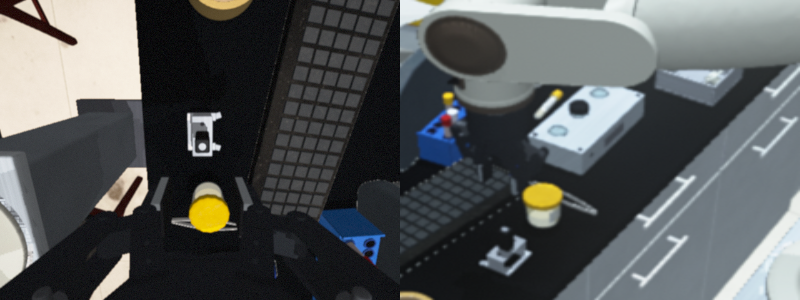

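The puller stands upright and released at (200,135), the gripper is clear, and the stopper sits low inside the pan. I'm handing the job in.

```bash
python3 -c "
from h import *
print(r.job_done())"
```

```text
the job is handed in; nothing more can be done
None
```

The vial is open, the stopper lies in the discard pan, and the puller stands upright and released on the worktop. I handed the job in at about 27 s; no verdict came back.

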